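# Show a cured medallion pattern to the inspection camera

### The arm

A 6-joint arm with a two-finger parallel gripper is mounted at the origin on the work surface. World frame = base frame: x ahead of the robot, y to its left, z up, the work surface at z = 0. Lengths are in m, angles in rad, forces in N, time in s.
With the tool pointing down it reaches from about 0.375 to 0.9 m from the base axis. Payload 3.1 kg.
Tool frame: the origin (TCP) lies at the very end of the fingers, on their centre line; the grasp point (between the pads) lies 19 mm behind it; z points along the fingers, y is the line along which they close (so a half turn about z gives the same grasp; the last joint's range is limited). The gripper opens to 87 mm and grips with 3 to 60 N. Pads are 19 mm wide; open, the fingers measure 117 mm over their backs; the gripper's body (75 mm by 190 mm) begins 51 mm behind the grasp point.
Start: joints at [0.946, 0.527, 1.433, -0, 1.181, -0.178], TCP at [0.27, 0.564, 0.223] pointing down, gripper open.
Joint ranges: [-3.08, 3.08], [-0.75, 2.2], [0.22, 2.44], [-1.43, 4.57], [0, 2.65], [-2.85, 2.85]. Speed limits (rad/s): [2.79, 2.79, 3.14, 3.14, 3.14, 3.14].

### API

Orientations are given as a unit quaternion [x, y, z, w].
In Python, from rig import robot gives the robot as it stands. The module is installed in compiled form; this text tells all that it offers.
- The arm moves only by the tool servo_tool, never from a script. Its argument "rows" is one flat list of numbers, 5 for each row, row after row: the closure, from -1 (fully open) to 1 (shut), so that 0 is half open, then the shift along the tool's x, y, z in m, then the turn about the tool's z in degrees. A call has 1 to 5 rows; each row shifts and turns the commanded pose from where the row before left it, along the tool's axes as they then stand; what a row does not reach is not made up. A row lasts 1/12 s, in which the tool goes at most 41.7 mm and 7.16 degrees, less where a joint would pass 70% of its speed; a pose out of reach is approached as far as the arm can. A call with a gripper value outside its range is refused whole. The fingers move at their own pace and stop on an object; "newtons" is the grip in N (left out, the last holds). Time passes only in rows, so rows that do not move let the fingers close. It gives the time, the measured TCP pose, the force, the opening and the grip force at its end, in the units of the state.
- robot.get_obs(): the state, without advancing time (a new reading comes with each control period).
- robot.camera(name): name is "side" or "top" or "wrist"; returns a dict with "pixels" (420x560x3 uint8, red, green, blue), "intrinsics" (3x3 intrinsics, pixels), "rvec" (rotation vector, rad) and "tvec" (3), from world to camera coordinates, as OpenCV has them; the wrist camera has in their place "mount" (4x4, takes a point from camera to tool coordinates, whose origin is the TCP and whose axes are the flange's). Camera axes: x right, y down, z forward; pixel columns grow to the right and rows downward; lengths in m; the calibration is good to about 2 mm. A picture is of the moment at which its call begins: read the wrist's pose just before it. There is no depth.
- robot.hand_in(): hands the job in; it is judged then, once.
Trained networks look in a picture, given as the dict that the camera call returned (one of the last four; its "shot" number tells which), for a name from the list of things; names that differ only in an ending like _2 or _b are one class to them, and where a whole thing is asked for, a point or a joint stands for the part that bears it (a point fixed in the world has none). Each returns a list of dicts, best first, with "score" (0 to 1); they miss things now and then, are a little off and sometimes report something else, mostly with a low value. They report only what shows in the picture. A call takes as long as a camera call.
- robot.spot_in(picture, query): "at" ([x, y, z] in m, in world coordinates, good to about 4 mm: the middle of the surface that is visible of it).
- robot.outline_of(picture, query): "region" (420x560 bool, what is visible of it).
- robot.place_of(picture, query): "at" ([x, y, z] in m, in world coordinates, good to about 4 mm: a listed point, or the origin of a listed thing).
The state is a dict: "time": time; "q": joint angles; "joint_velocities": joint speeds; "joint_torque": joint torques, N m; "position": TCP position; "tool_rot": TCP orientation; "ft_force": force on the tool from outside, world axes, zero at the start; "moment": the same for the moment, N m; "grip_width": finger opening in m; "grip_force": force on a finger pad.
Only numpy, scipy, OpenCV 4.12 (cv2) and the standard library are available. Lean on these libraries where they do the work, as an engineer would, in place of code of your own. Each camera call takes 0.05 s, during which the arm holds its last target. There are 200 camera calls.

### The job

Gently open the amber cover of the UV curing box until it rests fully open against its stop, then lift out the round blue medallion pattern by its sprue (the square stem on top), without touching its round plate. Hold it up to the inspection camera: sprue upright, the plate centred on the lens axis 80 mm in front of the lens, with its relief face turned square to the lens, and finish while holding it still there, nothing put down or let go. Leave the cover open, the other two patterns in their pockets, and the camera and the tools on the bench where they are.

Things in the scene. Friction and masses are not known exactly. Their poses are not given: they have to be found in the camera images.
- lid (a joint): Hinge of the amber cover, rad: 0 shut, 1.62 fully open on its stop (just past upright); starts 0 to 0.25. A stiff friction hinge: the cover stays where it is left; raising it takes 3 to 4 N at the handle.
- lid_hinge (a point): Point on the cover's hinge axis, half-way along it: at the top of the curing box's back wall (75 mm behind the box's centre, 112 mm above the bench). The axis runs along the box's y. The cover is 150 mm deep, 250 mm wide, 8 mm thick, black frame with an amber pane, through which colours look false until it is open.
- lid_handle (a point): Middle of the cover's handle: a round steel bar, 10 mm diameter, 120 mm long, parallel to the hinge axis, on two bent arms at its ends. With the cover shut it lies 178 mm in front of the hinge axis and 29.5 mm above it: 28 mm ahead of the cover's front edge, 21 mm above its top face, free all round at its middle. It circles the hinge at 180 mm and may turn between the fingers.
- box: White UV curing box, open-topped under the cover, 150 mm deep (x), 250 mm wide (y), rim 112 mm high, walls 6 mm, fixed; origin at the centre of its underside on the bench. Front with control panel to its -x (to the robot), hinge along its back. On its floor, 22 mm above the bench, a grey rack 10 mm high with three pockets at y = -68, 0, +68 mm; one pattern stands in each, in any order.
- medal_sprue (a point): Centre of the sprue of the ROUND BLUE medallion pattern: a square stem 12 x 12 mm, 38 mm long, straight up on top of the plate. The point is 19 mm below the sprue's top, 18 mm above the plate's upper edge and 60 mm above the foot's underside. Frame: z up along the sprue, y along the plate, -x out of the relief face (towards the box's front at the start).
- medal_center (a point): Centre of the medallion's round plate (34 mm diameter, 6 mm thick), 35 mm straight below the sprue's centre; same axes. The relief (rosette with a beaded rim) is on the -x face, the +x face is plain.
- medal: The whole round blue medallion pattern, 79 mm tall, about 16 g; origin at the centre of its foot's underside, same axes. From below: foot 7 x 26 x 10 mm in a rack pocket 9.4 x 28.4 mm, 10 mm deep; round plate; sprue.
- plaque_sprue (a point): Centre of the sprue of the green pattern with a square plate 32 x 32 mm; otherwise like the medallion. Stays in its pocket.
- cross_sprue (a point): Centre of the sprue of the purple pattern with a cross-shaped plate 34 x 34 mm; otherwise like the medallion. Stays in its pocket.
- stand: Grey foot 130 x 110 x 14 mm and steel column (20 mm diameter, 284 mm high, 42 mm behind the foot's centre) of the inspection camera; origin at the centre of the foot's underside. The camera looks along its -x. Fixed to the bench.
- lens (a point): Centre of the camera's front (a ring light of 68 mm diameter round a dark lens), 90 mm ahead of the foot's centre; its lens axis is level and looks along this frame's -x. Its height varies from 150 to 200 mm above the bench; the camera is clamped to its column.
- focus (a point): The point on the lens axis 80 mm in front of the lens, where the plate's centre is to be held; same axes as the lens (-x is the way the camera looks, so the relief must look along this frame's +x).
- caliper: Steel vernier caliper lying on the bench, about 215 x 60 mm, 10 mm high; origin at the middle of its beam.
- handpiece: White rotary handpiece lying on the bench, 165 mm long, 27 mm thick; origin under its middle.
- ring_clamp: Wooden ring clamp with a brass band lying on the bench, 140 mm long, 25 mm thick; origin under its middle.
- jar: Small glass jar with a metal lid, 43 mm diameter, 40 mm high; origin under its middle.
- loupe: Folding steel loupe, about 55 x 26 mm, 16 mm high; origin under its case.
- file: Small file with a wooden handle lying on the bench, 180 mm long, 20 mm high; origin under its middle.

How it is judged:
On the way, in this order (a step that is already met when the one before it is completed fails the run):
1. the cover stands fully open on its stop (value of joint lid above 1.52 rad), for 0.2 s.
2. the medallion pattern is in the fingers, lifted out of its pocket (contact force between medal and the fingers above 0.5 N and contact force between medal and box below 0.05 N and height (world z) of medal above 0.06 m), for 0.2 s.
At the end, for the whole second after the job is handed in: Cover open past 1.52 rad. Only the fingers hold the medallion pattern, still (<30 mm/s), plate centre within 12 mm of the focus on each camera axis, relief facing the lens within 0.18 rad, sprue upright within 0.18 rad. Other patterns within 8 mm, tools within 20 mm of their starts (value of joint lid above 1.52 rad and x of medal_center in the frame of focus between -0.012 and 0.012 m and y of medal_center in the frame of focus between -0.012 and 0.012 m and z of medal_center in the frame of focus between -0.012 and 0.012 m and angle between the x axis of medal_center and the x axis of focus, either way round below 0.18 rad and x of lens in the frame of medal_center below -0.05 m and angle between medal_center's own z axis and vertical below 0.18 rad and contact force between medal and the fingers above 0.5 N and contact force between medal and stand below 0.05 N and contact force between medal and box below 0.05 N and linear speed of medal below 0.03 m/s and distance of each of plaque_sprue, cross_sprue from where it was at the start of the episode below 0.008 m and distance of each of caliper, handpiece, ring_clamp, jar, loupe, file from where it was at the start of the episode below 0.02 m); the arm keeps its last pose, push and grip.
It fails at once if the cover banged against its stop (turning faster than 1.5 rad/s in the last 0.25 rad) (value of joint lid above 1.37 rad and velocity of joint lid above 1.5 rad/s).
It fails at once if the round plate of the medallion pattern touched by the fingers with more than 1 N (it is held by its sprue) (contact force between the fingers and medal_c0 above 1 N).
It fails at once if another pattern disturbed (moved more than 8 mm) (distance of any of plaque_sprue, cross_sprue from where it was at the start of the episode above 0.008 m).
It fails at once if the camera knocked (lens shifted more than 4 mm) (distance of lens from where it was at the start of the episode above 0.004 m).
It fails at once if a tool on the bench pushed more than 20 mm (distance of any of caliper, handpiece, ring_clamp, jar, loupe, file from where it was at the start of the episode above 0.02 m).
It also fails if it takes over 59 s, if anything falls off the work surface, if the arm or the gripper's body presses on something with over 40 N, if the wrist force passes 120 N, or if a joint passes its speed limit or range.

## Working session

There is one attempt and no reset: what is moved stays moved. The work goes in short steps, Python scripts to look and compute and a tool call to move; the robot and the scene stay as the last step left them, time stands still between calls to the robot, and variables do not carry over. Pictures are saved under pics/ and viewed, at most 10 in all, crops included, and the job is handed in when it is done.

Besides the shell and the picture viewer there is one more tool, called after "Call:" as name(argument=value, ...) on one line, values as JSON. servo_tool: Moves the arm, as the interface text tells. Its arguments: {"type":"object","properties":{"rows":{"type":"array","items":{"type":"number"}},"newtons":{"type":"number"}},"required":["rows"]}

```bash
mkdir -p pics; cat > h.py <<'E'
from rig import robot
import numpy as np, cv2
from scipy.spatial.transform import Rotation as R
def st():
    o=robot.get_obs(); r=R.from_quat(o["tool_rot"])
    print("t",o["time"],"p",np.round(o["position"],4),"f",np.round(o["ft_force"],1),"w",o["grip_width"],"gf",o["grip_force"],"q",np.round(o["q"],3)); print(np.round(r.as_matrix(),3)); return o,r
def look(cam,names,save=None,fn="place_of"):
    p=robot.camera(cam)
    if save: cv2.imwrite("pics/"+save,p["pixels"][:,:,::-1])
    for n in names:
        for d in getattr(robot,fn)(p,n)[:2]: print(cam,n,round(d["score"],2),np.round(d["at"],4))
    return p
E
python3 - <<'E'
from h import *
st()
N=["lid_hinge","lid_handle","box","medal_sprue","plaque_sprue","cross_sprue","stand","lens","focus","caliper","handpiece","ring_clamp","jar","loupe","file"]
look("top",N,"top.png"); look("side",N,"side.png")
E
```

```text
t 0.0 p [0.2696 0.5631 0.2216] f [-0.5 -0.7  0. ] w 0.08720955653999812 gf 0.0 q [ 0.946  0.528  1.434 -0.     1.181 -0.178]
[[-0.902  0.432 -0.001]
 [ 0.432  0.902 -0.002]
 [ 0.    -0.002 -1.   ]]
top lid_hinge 0.83 [0.6227 0.1083 0.1123]
top lid_handle 0.9 [0.4516 0.1501 0.1492]
top box 0.83 [0.5502 0.1239 0.0008]
top medal_sprue 0.7 [ 0.4063 -0.1446 -0.002 ]
top stand 0.75 [ 0.567  -0.3765 -0.0013]
top stand 0.26 [ 0.4046 -0.1418 -0.0005]
top lens 0.62 [ 0.5515 -0.2904  0.1512]
top caliper 0.88 [ 0.4074 -0.1421 -0.0028]
top caliper 0.59 [ 0.5677 -0.3779 -0.003 ]
top handpiece 0.91 [ 7.236e-01 -9.480e-02 -3.000e-04]
top handpiece 0.58 [ 0.4055 -0.1413  0.    ]
top ring_clamp 0.69 [ 7.483e-01  1.372e-01 -4.000e-04]
top jar 0.83 [0.423  0.3858 0.0032]
top jar 0.26 [ 0.5482 -0.2871  0.1518]
top loupe 0.67 [ 0.3578 -0.3184 -0.0014]
top file 0.79 [ 0.5776  0.3992 -0.004 ]
top file 0.52 [ 0.4075 -0.1416 -0.0064]
side lid_hinge 0.96 [0.6209 0.106  0.1092]
side box 0.72 [0.5462 0.1212 0.0022]
side medal_sprue 0.39 [0.5454 0.1232 0.0025]
side medal_sprue 0.27 [ 5.632e-01 -3.718e-01 -4.000e-04]
side stand 0.8 [ 0.564  -0.3758  0.0033]
side lens 0.85 [ 0.5525 -0.2869  0.1534]
side caliper 0.78 [ 0.4035 -0.1423  0.0019]
side handpiece 0.77 [ 7.206e-01 -9.540e-02  7.000e-04]
side ring_clamp 0.46 [ 0.7449  0.138  -0.0023]
side ring_clamp 0.32 [ 0.5514 -0.288   0.1566]
side jar 0.65 [ 0.4174  0.3846 -0.0019]
side loupe 0.54 [ 3.570e-01 -3.185e-01 -2.000e-04]
side file 0.43 [0.583  0.3948 0.0038]
```

View pics/top.png

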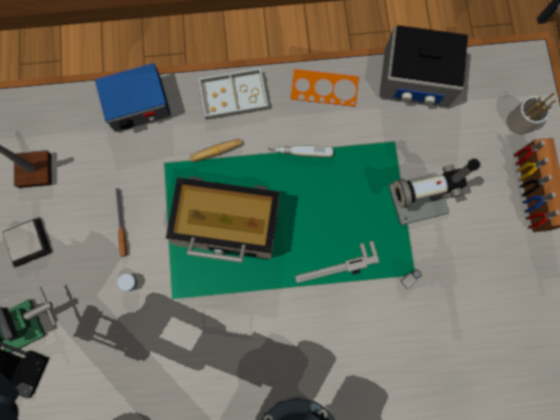

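View pics/side.png

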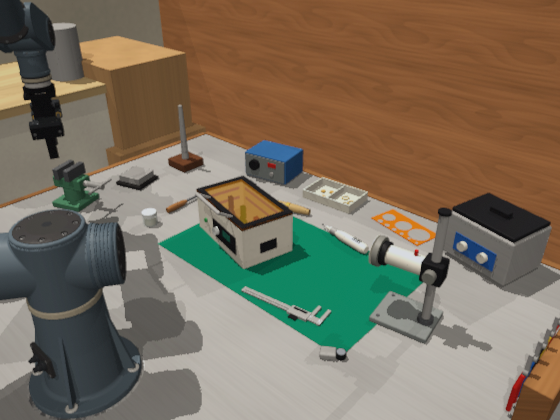

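The top view shows the box at (222,218) with its lid almost shut, the handle from (190,252) to (242,260), and the camera at (425,187) looking left (+y). The side view agrees, with the lens at (385,253). Box yaw is about -0.205 rad. I'll turn the tool y axis along box x and move above the handle.

Call:
servo_tool(rows=[0.4,0,0,0,6.9,0.4,0,0,0,6.9,0.4,0,0,0,6.9,0.4,0,0,0,6.9,0.4,0,0,0,6.9], newtons=15)

```text
time: 2.02
position: [0.27, 0.5636, 0.2226]
tool_rot: [0.503, 0.864, -0.0, -0.0]
ft_force: [0.6, 0.2, -0.4]
grip_width: 0.0616
grip_force: 0.0
```

Call:
servo_tool(rows=[0.4,0,0,0,6.9,0.4,0,0,0,6.9,0.4,0,0,0,6.9,0.4,0,0,0,6.9,0.4,0,0,0,6.9])

```text
time: 2.43
position: [0.27, 0.5636, 0.2226]
tool_rot: [0.737, 0.676, -0.0, -0.0]
ft_force: [0.3, 0.7, 0.7]
grip_width: 0.03
grip_force: 0.0
```

Call:
servo_tool(rows=[0.4,0,0,0,6.9,0.4,-0.03,0.02,-0.004,0,0.4,-0.03,0.02,-0.004,0,0.4,-0.03,0.02,-0.004,0,0.4,-0.03,0.02,-0.004,0])

```text
time: 2.85
position: [0.3246, 0.4289, 0.2387]
tool_rot: [0.774, 0.633, 0.0, 0.0]
ft_force: [1.1, 0.9, -0.2]
grip_width: 0.0262
grip_force: 0.0
```

Call:
servo_tool(rows=[0.4,-0.03,0.02,-0.004,0,0.4,-0.03,0.02,-0.004,0,0.4,-0.03,0.02,-0.004,0,0.4,-0.03,0.02,-0.004,0,0.4,-0.03,0.02,-0.004,0])

```text
time: 3.27
position: [0.3929, 0.2616, 0.259]
tool_rot: [0.774, 0.633, 0.0, 0.0]
ft_force: [0.5, 0.6, 0.4]
grip_width: 0.0263
grip_force: 0.0
```

Call:
servo_tool(rows=[0.4,-0.03,0.02,-0.004,0,0.4,-0.03,0.02,-0.004,0,0.4,-0.03,0.02,-0.004,0,0.4,0,0,0,0,0.4,0,0,0,0])

```text
time: 3.68
position: [0.4344, 0.1616, 0.2709]
tool_rot: [0.776, 0.631, 0.001, 0.0]
ft_force: [0.1, 0.6, -0.6]
grip_width: 0.0262
grip_force: 0.0
```

```bash
python3 - <<'E'
from h import *
st()
look("wrist",["lid_handle","lid_hinge","box","medal_sprue"],"w1.png")
p=look("top",["lid_handle","lid_hinge","box","lens","focus","stand"])
look("side",["lid_handle","lid_hinge","box","lens","focus","stand"])
E
```

```text
t 3.6833 p [0.4344 0.1616 0.2709] f [ 0.1  0.6 -0.6] w 0.026223159780448497 gf 0.0 q [0.114 0.244 1.761 0.    1.135 0.319]
[[ 0.204  0.979  0.001]
 [ 0.979 -0.204  0.   ]
 [ 0.001  0.001 -1.   ]]
wrist lid_handle 0.89 [0.4522 0.1527 0.1419]
wrist lid_hinge 0.69 [0.6227 0.1102 0.1111]
wrist box 0.83 [5.450e-01 1.225e-01 4.000e-04]
top lid_handle 0.88 [0.45   0.1509 0.1468]
top lid_handle 0.71 [0.6187 0.1103 0.1118]
top lid_hinge 0.97 [0.6219 0.1047 0.107 ]
top box 0.91 [ 0.551   0.1255 -0.0006]
top lens 0.56 [ 0.5473 -0.288   0.1493]
top stand 0.9 [ 0.5659 -0.3752 -0.0057]
side lid_handle 0.67 [0.4522 0.1496 0.1404]
side lid_hinge 0.95 [0.6264 0.1072 0.1117]
side box 0.97 [0.5493 0.1218 0.0022]
side lens 0.98 [ 0.5521 -0.2886  0.1546]
side lens 0.63 [0.5481 0.1204 0.0033]
side stand 0.85 [ 5.629e-01 -3.742e-01 -2.000e-04]
```

View pics/w1.png

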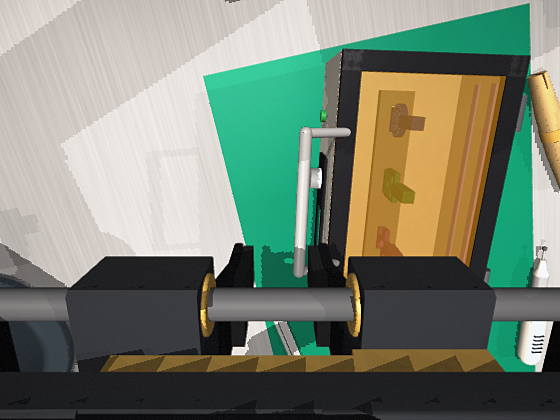

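The wrist view shows the handle bar from (304,131) to (300,272), the lid frame to its right, and three patterns under the pane near x=395, y=120/188/240. I'll back-project the bar and frame for yaw.

```bash
cat >> h.py <<'E'
def bp(p,o,uv,z):
    K=p["intrinsics"]; T=p["mount"]; r=R.from_quat(o["tool_rot"]).as_matrix()
    d=np.linalg.inv(K)@np.array([uv[0],uv[1],1.]); d=r@T[:3,:3]@d; c=r@T[:3,3]+np.array(o["position"])
    return c+d*(z-c[2])/d[2]
E
python3 - <<'E'
from h import *
o=robot.get_obs(); p=robot.camera("wrist")
print(np.round(p["mount"],3))
a,b=bp(p,o,(304,131),.143),bp(p,o,(300,272),.143); print(a,b,np.linalg.norm(a-b),np.arctan2(*(a-b)[[1,0]])-np.pi/2,(a+b)/2)
for uv in [(343,50),(341,255),(527,53),(486,270)]: print(uv,bp(p,o,uv,.12))
E
```

```text
[[ 0.    -0.96  -0.28   0.075]
 [ 1.     0.    -0.001 -0.   ]
 [ 0.001 -0.28   0.96  -0.163]
 [ 0.     0.     0.     1.   ]]
[0.46169173 0.21016492 0.143     ] [0.43620033 0.09130687 0.143     ] 0.12156088287242965 -0.21126882746333164 [0.44894603 0.15073589 0.143     ]
(343, 50) [0.50470733 0.26425047 0.12      ]
(341, 255) [0.47594207 0.08930443 0.12      ]
(527, 53) [0.64829247 0.2327739  0.12      ]
(486, 270) [0.60780075 0.0468611  0.12      ]
```

Call:
servo_tool(rows=[0.55,-0.007,0.017,0.025,0.3,0.55,0,0,0.03,0,0.55,0,0,0.03,0,0.55,0,0,0.02,0,0.55,0,0,0,0], newtons=15)

```text
time: 5.1
position: [0.4457, 0.1522, 0.1621]
tool_rot: [0.776, 0.63, -0.004, -0.002]
ft_force: [0.6, -0.0, 0.1]
grip_width: 0.0195
grip_force: 0.0
```

```bash
python3 - <<'E'
from h import *
st()
look("wrist",["lid_handle"],"w2.png")
E
```

```text
t 5.1 p [0.4457 0.1522 0.1621] f [ 0.6 -0.   0.1] w 0.019488259786124958 gf 0.0 q [ 0.091  0.421  1.867 -0.     0.863  0.298]
[[ 0.205  0.979 -0.009]
 [ 0.979 -0.205 -0.001]
 [-0.003 -0.009 -1.   ]]
wrist lid_handle 0.96 [0.4518 0.1531 0.1421]
wrist lid_handle 0.53 [0.548  0.1235 0.0014]
```

View pics/w2.png

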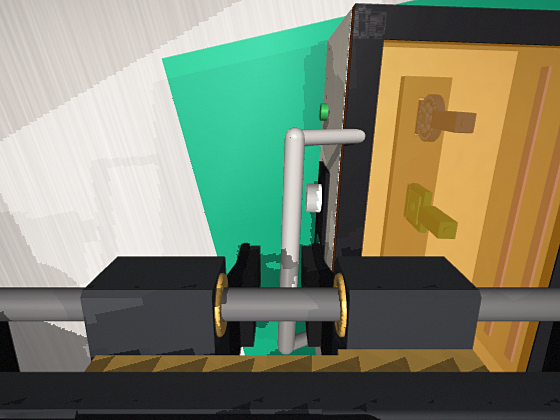

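The bar is at column ~290 while the finger midline is at 280, so it is about 5 mm towards +y. I'll correct, descend and grip.

Call:
servo_tool(rows=[0.55,0,0.005,0,0,0.55,0,0,0.012,0,0.55,0,0,0.012,0,0.55,0,0,0.01,0,0.55,0,0,0,0])

```text
time: 5.62
position: [0.4542, 0.1518, 0.1319]
tool_rot: [0.776, 0.631, 0.0, 0.0]
ft_force: [0.5, 0.3, -0.1]
grip_width: 0.0198
grip_force: 0.0
```

Call:
servo_tool(rows=[1,0,0,0,0,1,0,0,0,0,1,0,0,0,0,1,0,0,0,0], newtons=12)

```text
time: 5.95
position: [0.4507, 0.1525, 0.1323]
tool_rot: [0.776, 0.63, -0.002, -0.002]
ft_force: [-4.6, 3.6, 2.9]
grip_width: 0.0098
grip_force: 12.0
```

```bash
python3 - <<'E'
from h import *
st()
look("top",["lid_handle"])
E
```

```text
t 5.95 p [0.4507 0.1525 0.1323] f [-4.6  3.6  2.9] w 0.009795754406895493 gf 12.042987495660782 q [0.09  0.477 1.885 0.003 0.785 0.295]
[[ 0.206  0.979 -0.005]
 [ 0.979 -0.206  0.001]
 [ 0.    -0.006 -1.   ]]
top lid_handle 0.68 [0.6228 0.1081 0.1108]
```

Call:
servo_tool(rows=[1,0,0.002,-0.0175,0,1,0,0.005,-0.017,0,1,0,0.007,-0.0164,0,1,0,0.009,-0.0156,0,1,0,0.0105,-0.0146,0])

```text
time: 6.47
position: [0.4837, 0.1446, 0.2137]
tool_rot: [0.776, 0.631, -0.002, -0.001]
ft_force: [-3.5, -0.7, -2.5]
grip_width: 0.01
grip_force: 12.0
```

```bash
python3 - <<'E'
from h import *
st()
E
```

```text
t 6.4667 p [0.4837 0.1446 0.2137] f [-3.5 -0.7 -2.5] w 0.009957266165673079 gf 11.981442868709564 q [ 6.900e-02  3.810e-01  1.736e+00 -1.000e-03  1.031e+00  2.750e-01]
[[ 0.204  0.979 -0.006]
 [ 0.979 -0.204 -0.001]
 [-0.002 -0.005 -1.   ]]
```

Call:
servo_tool(rows=[1,0,0.0119,-0.0135,0,1,0,0.0132,-0.0122,0,1,0,0.0144,-0.0108,0,1,0,0.0154,-0.0094,0,1,0,0.0162,-0.0078,0])

```text
time: 6.88
position: [0.5517, 0.129, 0.2691]
tool_rot: [0.776, 0.631, -0.004, -0.001]
ft_force: [-9.2, -4.7, 9.5]
grip_width: 0.0097
grip_force: 12.1
```

Call:
servo_tool(rows=[1,0,0.0137,-0.005,0,1,0,0.0136,-0.0039,0,1,0,0.0106,-0.0022,0,1,0,0.0107,-0.0016,0,1,0,0.0108,-0.0009,0])

```text
time: 7.3
position: [0.6136, 0.1147, 0.2831]
tool_rot: [0.776, 0.63, -0.002, 0.003]
ft_force: [-5.4, -8.7, 5.8]
grip_width: 0.0096
grip_force: 12.1
```

```bash
python3 - <<'E'
from h import *
st()
look("side",["lid_handle","lid_hinge"])
E
```

```text
t 7.3 p [0.6136 0.1147 0.2831] f [-5.4 -8.7  5.8] w 0.009618102194664862 gf 12.08972230553627 q [ 0.01   0.468  1.361 -0.007  1.313  0.218]
[[ 0.205  0.979 -0.   ]
 [ 0.979 -0.205 -0.007]
 [-0.007  0.001 -1.   ]]
side lid_handle 0.67 [0.6108 0.112  0.2893]
side lid_handle 0.54 [0.584  0.3972 0.0011]
side lid_hinge 0.96 [0.6244 0.1103 0.1104]
```

Call:
servo_tool(rows=[1,0,0.0095,-0.0003,0,1,0,0.0095,0.0004,0,1,0,0.0095,0.001,0,1,0,0.0095,0.0017,0,1,0,0.0095,0.0023,0])

```text
time: 7.87
position: [0.6611, 0.1039, 0.2782]
tool_rot: [0.776, 0.63, -0.002, 0.004]
ft_force: [-3.8, -9.3, 6.5]
grip_width: 0.0098
grip_force: 12.1
```

Call:
servo_tool(rows=[1,0,0.002,0,0,1,0,0.002,0,0,1,0,0.002,0,0,1,0,0,0,0])

```text
time: 8.2
position: [0.6616, 0.1044, 0.2774]
tool_rot: [0.776, 0.63, -0.006, -0.001]
ft_force: [-13.4, -6.1, 9.9]
grip_width: 0.0097
grip_force: 11.9
```

```bash
python3 - <<'E'
from h import *
st()
look("side",["lid_handle","lid_hinge"])
look("top",["lid_handle","lid_hinge"])
E
```

```text
t 8.2 p [0.6616 0.1044 0.2774] f [-13.4  -6.1   9.9] w 0.009738139799953348 gf 11.896942779421806 q [-0.007  0.546  1.237 -0.006  1.369  0.201]
[[ 0.205  0.979 -0.011]
 [ 0.979 -0.205 -0.006]
 [-0.008 -0.009 -1.   ]]
side lid_hinge 0.72 [0.6221 0.1102 0.1089]
side lid_hinge 0.28 [0.6602 0.1005 0.2876]
top lid_hinge 0.72 [0.6227 0.1084 0.1123]
```

The cover is on its stop: u-travel is 0.216 m as expected, and the force rose with no further motion. Next: release, rise, back off and turn −90°.

Call:
servo_tool(rows=[0.6,0,0,0,0,0.4,0,0,0,0,0.4,0,0,0,0,0.4,0,0,-0.01,0,0.4,0,0,-0.03,0])

```text
time: 8.92
position: [0.6644, 0.1073, 0.3112]
tool_rot: [0.776, 0.631, -0.003, -0.003]
ft_force: [-0.1, 0.7, -1.0]
grip_width: 0.025
grip_force: 0.0
```

Call:
servo_tool(rows=[0.4,0,0,-0.04,0,0.4,0,-0.028,0,0,0.4,0,-0.028,0,0,0.4,0,-0.028,0,0,0.4,0,-0.028,0,0])

```text
time: 9.33
position: [0.5566, 0.1306, 0.3564]
tool_rot: [0.776, 0.631, 0.001, 0.001]
ft_force: [-0.4, 0.2, -0.4]
grip_width: 0.0258
grip_force: 0.0
```

Call:
servo_tool(rows=[0.2,0,0,0,-6.9,0.2,0,0,0,-6.9,0.2,0,0,0,-6.9,0.2,0,0,0,-6.9,0.2,0,0,0,-6.9])

```text
time: 9.75
position: [0.5577, 0.1305, 0.3564]
tool_rot: [0.551, 0.834, 0.001, 0.001]
ft_force: [-0.2, 0.2, -0.6]
grip_width: 0.0346
grip_force: 0.0
```

Call:
servo_tool(rows=[0.2,0,0,0,-6.9,0.2,0,0,0,-6.9,0.2,0,0,0,-6.9,0.2,0,0,0,-6.9,0.2,0,0,0,-6.9])

```text
time: 10.17
position: [0.5578, 0.1304, 0.3563]
tool_rot: [0.279, 0.96, 0.001, 0.001]
ft_force: [-0.8, -0.0, -1.0]
grip_width: 0.0346
grip_force: 0.0
```

Call:
servo_tool(rows=[0.2,0,0,0,-6.9,0.2,0,0,0,-6.9,0.2,0,0,0,-7.1,0.2,0,0,0,0,0.2,0,0,0,0])

```text
time: 10.58
position: [0.5575, 0.1304, 0.3559]
tool_rot: [0.105, 0.994, 0.0, 0.001]
ft_force: [-0.4, -0.3, 0.8]
grip_width: 0.0349
grip_force: 0.0
```

```bash
python3 - <<'E'
from h import *
st()
N=["medal_sprue","medal_center","medal","plaque_sprue","cross_sprue","lens","lid_handle"]
look("wrist",N,"w3.png"); look("top",N); look("side",N)
E
```

```text
t 10.5833 p [0.5575 0.1304 0.3559] f [-0.4 -0.3  0.8] w 0.03488301794861127 gf 0.0 q [ 0.035  0.329  1.387  0.     1.424 -1.326]
[[-0.978  0.209  0.002]
 [ 0.209  0.978  0.   ]
 [-0.002  0.001 -1.   ]]
wrist medal_sprue 0.73 [0.5641 0.1927 0.0798]
wrist medal_center 0.9 [0.564  0.1923 0.0497]
wrist medal 0.83 [0.5629 0.1941 0.0235]
wrist plaque_sprue 0.6 [0.547  0.1274 0.0798]
wrist cross_sprue 0.73 [0.5474 0.127  0.0815]
wrist cross_sprue 0.63 [0.5378 0.0635 0.083 ]
wrist lid_handle 0.76 [0.6604 0.1003 0.2866]
top cross_sprue 0.42 [0.5324 0.0597 0.0835]
top lens 0.65 [ 0.5485 -0.2883  0.1511]
top lid_handle 0.67 [0.6598 0.0993 0.2944]
side medal_sprue 0.45 [0.5677 0.1961 0.0848]
side medal_sprue 0.4 [ 0.5495 -0.2881  0.1521]
side medal_center 0.65 [0.5677 0.1945 0.0471]
side medal 0.65 [0.5671 0.197  0.0209]
side plaque_sprue 0.43 [0.5494 0.1258 0.0837]
side cross_sprue 0.59 [ 0.7471  0.1387 -0.005 ]
side cross_sprue 0.52 [0.5383 0.0598 0.0808]
side lens 0.79 [ 0.553  -0.2894  0.1562]
side lid_handle 0.88 [0.6589 0.0976 0.2859]
side lid_handle 0.63 [ 0.5517 -0.2855  0.154 ]
```

View pics/w3.png

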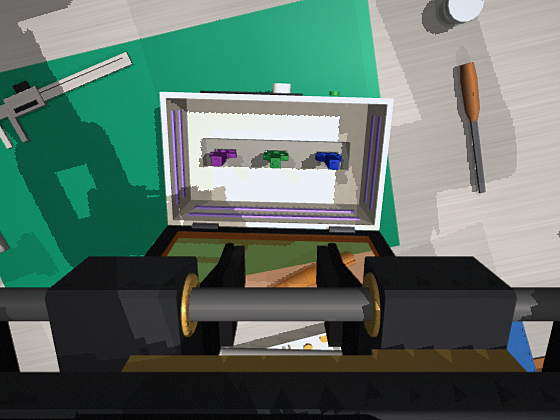

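The wrist view shows the open box, with the purple pattern at (222,157), green at (275,158) and blue at (330,158), at the box's +y end. The open cover is below. I'll go above blue and look from close by.

Call:
servo_tool(rows=[0.1,0.003,0.031,0,0,0.1,0.003,0.031,0,0,0.1,0,0,0.04,0,0.1,0,0,0.04,0,0.1,0,0,0.04,0])

```text
time: 12.2
position: [0.5643, 0.193, 0.2345]
tool_rot: [0.103, 0.995, 0.0, 0.002]
ft_force: [-0.1, -0.1, 0.0]
grip_width: 0.039
grip_force: 0.0
```

Call:
servo_tool(rows=[0.1,0,0,0.04,0,0.1,0,0,0.03,0,0.1,0,0,0,0,0.1,0,0,0,0,0.1,0,0,0,0])

```text
time: 12.62
position: [0.5654, 0.1923, 0.1666]
tool_rot: [0.104, 0.995, 0.0, 0.002]
ft_force: [0.5, -0.0, 0.8]
grip_width: 0.0394
grip_force: 0.0
```

```bash
python3 - <<'E'
from h import *
o,r=st()
p=look("wrist",["medal_sprue","medal_center"],"w4.png")
for n in ("medal_sprue","medal_center"):
  for d in robot.place_of(p,n)[:1]: print(n,"tool",np.round(r.inv().apply(np.array(d["at"])-o["position"]),4))
im=p["pixels"].astype(int); m=((im[:,:,2]>im[:,:,0]+40)&(im[:,:,2]>im[:,:,1]+40)); ys,xs=np.nonzero(m); print(xs.min(),xs.max(),ys.min(),ys.max(),xs.mean(),ys.mean())
E
```

```text
t 12.6167 p [0.5654 0.1923 0.1666] f [ 0.5 -0.   0.8] w 0.03944165013286339 gf 0.0 q [ 0.141  0.557  1.562 -0.     1.02  -1.222]
[[-0.978  0.206  0.003]
 [ 0.206  0.978  0.   ]
 [-0.003  0.001 -1.   ]]
wrist medal_sprue 0.94 [0.5659 0.192  0.0807]
wrist medal_center 0.97 [0.5612 0.1959 0.0449]
medal_sprue tool [-0.0003 -0.0003  0.0859]
medal_center tool [0.0052 0.0025 0.1217]
1 362 125 286 249.81753312945975 209.98063200815494
```

View pics/w4.png

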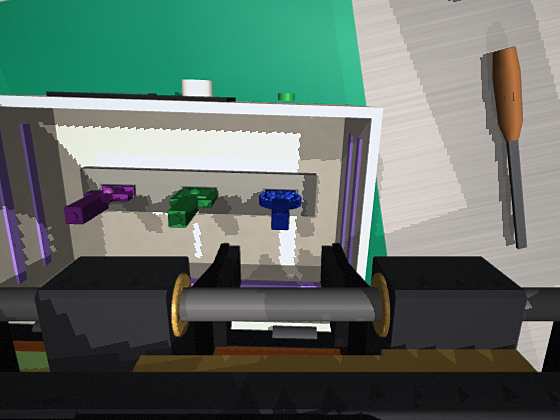

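The blue sprue's top face is at about (281,225), on the finger midline (column 280). I'll check its depth along tool x.

```bash
python3 - <<'E'
from h import *
o=robot.get_obs(); r=R.from_quat(o["tool_rot"]); p=robot.camera("wrist")
for uv in [(281,225),(281,229)]: print(np.round(r.inv().apply(bp(p,o,uv,.101)-o["position"]),4))
E
```

```text
[-0.003  -0.0008  0.066 ]
[-0.0058 -0.0008  0.066 ]
```

Call:
servo_tool(rows=[0.1,-0.001,-0.0005,0.025,0,0.1,0,0,0.025,0,0.1,0,0,0.02,0,0.1,0,0,0.015,0,0.1,0,0,0.006,0])

```text
time: 13.33
position: [0.5635, 0.1912, 0.0722]
tool_rot: [0.104, 0.995, -0.0, -0.001]
ft_force: [-0.0, 0.1, -0.3]
grip_width: 0.0392
grip_force: 0.0
```

Call:
servo_tool(rows=[0.1,0,0,0,0,0.1,0,0,0,0])

```text
time: 13.5
position: [0.5652, 0.1915, 0.0745]
tool_rot: [0.104, 0.995, 0.0, 0.0]
ft_force: [0.0, 1.0, 0.8]
grip_width: 0.0391
grip_force: 0.0
```

```bash
python3 - <<'E'
from h import *
o,r=st()
p=look("wrist",["medal_sprue","medal_center"],"w5.png")
E
```

```text
t 13.5 p [0.5652 0.1915 0.0745] f [0.  1.  0.8] w 0.039114269384995716 gf 0.0 q [ 0.14   0.689  1.622 -0.     0.83  -1.224]
[[-0.979  0.206  0.001]
 [ 0.206  0.979  0.   ]
 [-0.001  0.    -1.   ]]
wrist medal_sprue 0.85 [0.5618 0.1911 0.0779]
```

View pics/w5.png

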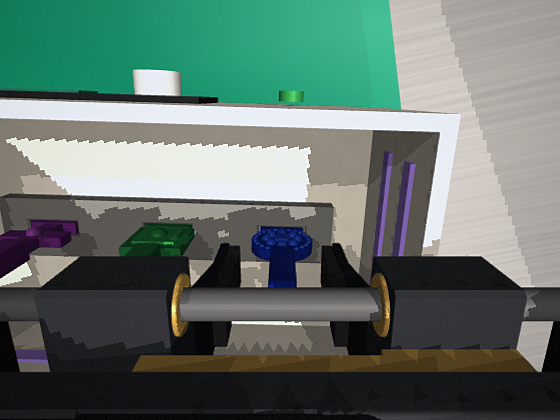

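The sprue (column ~282) stands between the open fingers (235 and 325), with the plate ahead and below, clear of them. Now close.

Call:
servo_tool(rows=[0.4,0,0,0,0,0.6,0,0,0,0,0.7,0,0,0,0,1,0,0,0,0,1,0,0,0,0], newtons=12)

```text
time: 14.07
position: [0.5647, 0.1914, 0.074]
tool_rot: [0.104, 0.995, 0.0, 0.0]
ft_force: [-0.6, 0.2, 0.3]
grip_width: 0.0134
grip_force: 0.1
```

Call:
servo_tool(rows=[1,0,0,0,0,1,0,0,-0.004,0,1,0,0,-0.008,0,1,0,0,-0.012,0,1,0,0,-0.016,0])

```text
time: 14.48
position: [0.5641, 0.1913, 0.1143]
tool_rot: [0.104, 0.995, -0.0, -0.001]
ft_force: [-0.1, -0.1, -0.1]
grip_width: 0.0118
grip_force: 12.0
```

```bash
python3 - <<'E'
from h import *
o,r=st()
p=look("side",["medal_sprue","medal_center","lens","stand"])
for i in range(2): look("side",["lens","focus","stand"])
look("top",["lens","focus","stand"])
E
```

```text
t 14.4833 p [0.5641 0.1913 0.1143] f [-0.1 -0.1 -0.1] w 0.011752562429668075 gf 11.999957387452014 q [ 0.14   0.629  1.601 -0.     0.914 -1.224]
[[-0.979  0.206 -0.002]
 [ 0.206  0.979 -0.   ]
 [ 0.002 -0.001 -1.   ]]
side medal_sprue 0.56 [0.5672 0.1936 0.1264]
side medal_center 0.5 [0.5687 0.1887 0.089 ]
side lens 0.82 [ 0.5518 -0.2885  0.1555]
side lens 0.73 [ 0.7244 -0.095   0.0013]
side stand 0.56 [ 0.5648 -0.3727  0.0017]
side lens 0.96 [ 0.5513 -0.2894  0.1566]
side lens 0.7 [0.5478 0.1229 0.0012]
side focus 0.72 [0.5499 0.1264 0.0796]
side stand 0.73 [0.5385 0.0607 0.0787]
side stand 0.68 [ 0.5613 -0.3762 -0.0024]
side lens 0.94 [ 0.5523 -0.2866  0.1538]
side stand 0.93 [ 5.641e-01 -3.724e-01 -2.000e-04]
top lens 0.78 [ 0.5483 -0.2873  0.1514]
top stand 0.77 [ 0.5662 -0.3769 -0.0011]
```

Pattern held and lifted. Now raise it and carry it towards the focus at safe height.

Call:
servo_tool(rows=[1,0,0,-0.037,0,1,0,0,-0.037,0,1,0,0,-0.037,0,1,0,0,-0.037,0,1,0,0,-0.037,0])

```text
time: 15.75
position: [0.5642, 0.1913, 0.3006]
tool_rot: [0.104, 0.995, -0.0, -0.0]
ft_force: [0.9, -0.6, -0.1]
grip_width: 0.0121
grip_force: 12.0
```

Call:
servo_tool(rows=[1,-0.003,-0.02,0,0,1,-0.005,-0.034,0,0,1,-0.005,-0.034,0,0,1,-0.005,-0.034,0,0,1,-0.005,-0.034,0,0])

```text
time: 16.17
position: [0.5545, 0.0328, 0.2991]
tool_rot: [0.103, 0.995, -0.0, 0.0]
ft_force: [0.9, -0.1, 0.5]
grip_width: 0.0121
grip_force: 12.0
```

Call:
servo_tool(rows=[1,-0.005,-0.034,0,0,1,-0.005,-0.034,0,0,1,-0.005,-0.034,0,0,1,-0.005,-0.034,0,0,1,-0.005,-0.034,0,0])

```text
time: 16.58
position: [0.5439, -0.1391, 0.299]
tool_rot: [0.104, 0.995, 0.0, 0.0]
ft_force: [0.2, -0.3, -0.2]
grip_width: 0.0121
grip_force: 12.0
```

Call:
servo_tool(rows=[1,-0.005,-0.034,0,0,1,-0.003,-0.034,0,0,1,0,-0.004,0,0,1,0,0,0,0,1,0,0,0,7])

```text
time: 17.0
position: [0.537, -0.2093, 0.2986]
tool_rot: [0.166, 0.986, 0.001, -0.0]
ft_force: [-0.4, 0.1, -0.9]
grip_width: 0.0121
grip_force: 12.0
```

Call:
servo_tool(rows=[1,0,0,0,7.1,1,0,0,0,7.1,1,0,0,0,7.1,1,0,0,0,7.1,1,0,0,0,7.1])

```text
time: 17.42
position: [0.5373, -0.2075, 0.2988]
tool_rot: [0.459, 0.888, 0.0, -0.0]
ft_force: [-0.9, 0.0, -0.3]
grip_width: 0.0121
grip_force: 12.0
```

Call:
servo_tool(rows=[1,0,0,0,7.1,1,0,0,0,7.1,1,0,0,0,7.1,1,0,0,0,7.1,1,0,0,0,7.1])

```text
time: 17.83
position: [0.5374, -0.2074, 0.2988]
tool_rot: [0.708, 0.706, 0.0, -0.001]
ft_force: [-0.3, 0.3, 0.0]
grip_width: 0.0114
grip_force: 12.0
```

Call:
servo_tool(rows=[1,0,0,0,7.1,1,0,0,0,7.1,1,0,0,0,7.1,1,0,0,0,7.1,1,0,0,0,7.1])

```text
time: 18.25
position: [0.5374, -0.2074, 0.2988]
tool_rot: [0.89, 0.457, 0.0, -0.001]
ft_force: [1.0, 0.2, -0.1]
grip_width: 0.0118
grip_force: 12.0
```

Call:
servo_tool(rows=[1,0,0,0,7.1,1,0,0,0,7.1,1,0,0,0,7.1,1,0,0,0,7.1,1,0,0,0,7.1])

```text
time: 18.67
position: [0.5373, -0.2074, 0.2988]
tool_rot: [0.986, 0.164, -0.0, -0.001]
ft_force: [0.2, -0.3, 0.2]
grip_width: 0.0118
grip_force: 12.0
```

Call:
servo_tool(rows=[1,0,0,0,7.1,1,0,0,0,7.1,1,0,0,0,7.1,1,0,0,0,7.1,1,0,0,0,7.1])

```text
time: 19.08
position: [0.5373, -0.2074, 0.2988]
tool_rot: [0.989, -0.145, -0.0, -0.001]
ft_force: [0.1, 0.4, 0.1]
grip_width: 0.0117
grip_force: 12.0
```

Call:
servo_tool(rows=[1,0,0,0,7.1,1,0,0,0,7.1,1,0,0,0,7.1,1,0,0,0,7.1,1,0,0,0,7.1])

```text
time: 19.5
position: [0.5374, -0.2074, 0.2989]
tool_rot: [0.898, -0.439, -0.0, -0.0]
ft_force: [0.4, 0.5, 0.3]
grip_width: 0.0121
grip_force: 12.0
```

Call:
servo_tool(rows=[1,0,0,0,7.1,1,0,0,0,7.1,1,0,0,0,7.1,1,0,0,0,7.1,1,0,0,0,0])

```text
time: 19.92
position: [0.5373, -0.2076, 0.2989]
tool_rot: [0.764, -0.645, -0.0, -0.0]
ft_force: [-0.2, -0.0, -1.0]
grip_width: 0.012
grip_force: 12.0
```

```bash
python3 - <<'E'
from h import *
o,r=st()
look("wrist",["lens","focus","stand","medal_center","medal_sprue"],"w6.png")
look("side",["medal_sprue","medal_center","lens","stand"])
E
```

```text
t 19.9167 p [ 0.5373 -0.2076  0.2989] f [-0.2 -0.  -1. ] w 0.01200789504535986 gf 12.002282653120346 q [-5.630e-01  3.820e-01  1.462e+00  1.000e-03  1.299e+00  2.409e+00]
[[ 0.168 -0.986 -0.   ]
 [-0.986 -0.168  0.001]
 [-0.001  0.    -1.   ]]
wrist lens 0.64 [ 0.548  -0.2831  0.1537]
wrist stand 0.91 [ 0.5677 -0.3734  0.0018]
wrist medal_center 0.57 [ 0.5338 -0.2031  0.2722]
side medal_sprue 0.65 [ 0.537  -0.2046  0.3093]
side medal_sprue 0.3 [ 7.226e-01 -9.750e-02  5.000e-04]
side medal_center 0.5 [ 0.5374 -0.2063  0.2715]
side lens 0.85 [ 0.5502 -0.2871  0.1533]
side stand 0.83 [ 0.5648 -0.3753  0.0016]
```

View pics/w6.png

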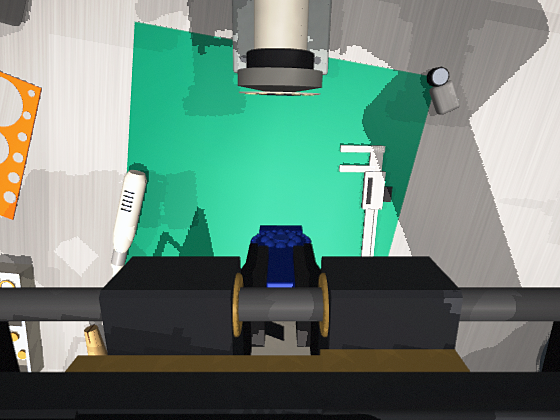

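The camera barrel is centred at column ~281 with its axis vertical in the image, so the relief faces the lens squarely. Lower it to the lens height.

Call:
servo_tool(rows=[1,0,0,0.03,0,1,0,0,0.03,0,1,0,0,0.03,0,1,0,0,0.018,0,1,0,0,0.01,0])

```text
time: 20.88
position: [0.5358, -0.2088, 0.1781]
tool_rot: [0.764, -0.645, -0.003, 0.0]
ft_force: [-0.0, -0.1, -0.2]
grip_width: 0.0119
grip_force: 12.0
```

Call:
servo_tool(rows=[1,0,0,0,0,1,0,0,0,0,1,0,0,0,0,1,0,0,0,0,1,0,0,0,0])

```text
time: 21.3
position: [0.5382, -0.2101, 0.1824]
tool_rot: [0.764, -0.645, 0.002, -0.0]
ft_force: [-0.2, 0.0, -0.5]
grip_width: 0.0119
grip_force: 12.0
```

```bash
python3 - <<'E'
from h import *
o,r=st()
for i in range(2): look("side",["medal_sprue","medal_center","lens","focus","lid_handle"],"s2.png")
look("top",["medal_center","lens","focus","lid_handle"])
look("wrist",["medal_center","lens","focus"])
E
```

```text
t 21.3 p [ 0.5382 -0.2101  0.1824] f [-0.2  0.  -0.5] w 0.011916677744262517 gf 11.999971132026985 q [-0.566  0.512  1.597 -0.     1.029  2.407]
[[ 0.169 -0.986  0.003]
 [-0.986 -0.169 -0.002]
 [ 0.002 -0.002 -1.   ]]
side medal_sprue 0.45 [ 0.5404 -0.2063  0.1942]
side medal_center 0.69 [ 0.5394 -0.2061  0.1537]
side lens 0.6 [ 0.5499 -0.2871  0.1566]
side lid_handle 0.56 [0.6591 0.098  0.2888]
side medal_sprue 0.52 [ 0.5372 -0.2039  0.1922]
side medal_center 0.63 [ 0.5409 -0.2093  0.1534]
side medal_center 0.38 [ 0.5368 -0.2018  0.193 ]
side lens 0.72 [ 0.551  -0.2865  0.1561]
side lens 0.48 [ 0.3547 -0.3203 -0.0047]
side focus 0.49 [0.5841 0.3966 0.0022]
side lid_handle 0.95 [0.6598 0.0997 0.2853]
top medal_center 0.2 [0.5491 0.1281 0.0006]
top lens 0.82 [ 0.5493 -0.288   0.1518]
top lid_handle 0.57 [0.6602 0.0991 0.2958]
wrist medal_center 0.81 [ 0.5338 -0.2045  0.1521]
wrist lens 0.85 [ 0.5449 -0.2887  0.154 ]
```

View pics/s2.png

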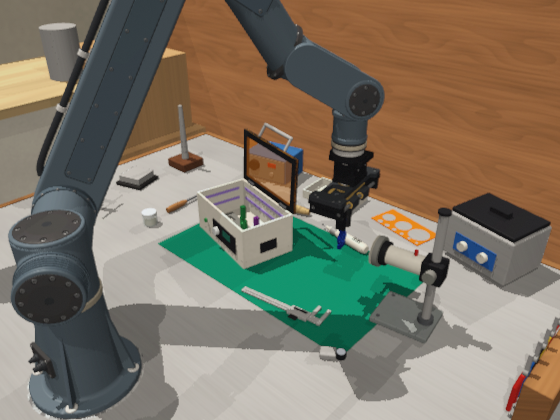

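The side view shows the cover open, the green and purple patterns still in the box, and the blue pattern held at (341,238) in front of the lens at (380,252). The measured errors are only a few mm, so I'm handing in.

```bash
python3 -c "
from rig import robot
print(robot.hand_in())"
```

```text
the job is handed in; nothing more can be done
None
```

I opened the cover onto its stop and lifted the blue medallion out by its sprue. The job is handed in with it held still 80 mm in front of the lens, relief facing the lens, all within a few mm by the last camera readings; no verdict was returned.

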